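# Hang the parts basket in the wash tub

### The job

Hang the wire parts basket inside the wash tub by its bent lip: set the lip down over the rail on the tub's near rim, on the plain part beside the notch, then slide it along the rail until it drops into the notch, and leave it hanging there with the lip fully down. Be gentle: never push the basket against the tub or rail with more than 25 N, and leave the spray can, wrench and cup undisturbed.

Things in the scene. Friction and masses are not known exactly. Their poses are not given: they have to be found in the camera images.
- basket: Loose steel-wire basket, 65 (x) by 80 (y) by 60 mm high, about 0.3 kg, upright on the table. Origin: centre of its underside; z up. On its -x side a neck 30 mm wide and 3 mm thick rises and is bent over towards -x into a lip with a downturned end; a black grip block stands on the lip.
- lip (a point): On the basket: middle of the bent lip's underside, at x -38.5, y 0, z 90 mm from the basket's origin, axes as the basket's. Lip: 30 mm wide (y), 3 mm thick. Neck and downturn, both 30 mm wide, leave a slot 12 mm wide (6 mm to either side of this point in x), open downwards and at both y ends. The downturn reaches 18 mm below this point.
- grip (a point): On the basket: centre of the upright grip block on the lip, 25.5 mm above lip. The block is 18 (x) by 30 (y) by 45 mm high, plastic, from 3 to 48 mm above lip. Pinched across its 30 mm width (along the basket's y) it resists turning best.
- tub: Open grey wash tub, fixed, 220 (x) by 300 (y) mm, walls 5 mm. Origin: centre of its underside; z up; +x from the near to the far wall. Side walls 118 mm high, far wall 130 mm. On the near wall (-x side) an aluminium rail lies along y, 230 mm long, 8 mm thick, its top 140 mm above the table.
- rim (a point): Fixed point of the tub: middle of the near wall's length, in mid-thickness of the rail, 130 mm above the table = 10 mm below the rail's top. Axes as the tub's: y along the rail, x into the tub. With the basket hung home, lip is at this height and mid-thickness, and the basket's x and y axes point as the tub's.
- plain (a point): Fixed point of the tub on the rail's top, 55 mm from the middle towards the tub's -y: always plain rail. The notch (35 mm wide, 10 mm deep, floor at rim's height) is mid-rail, but the rail is clamped anew each time: the notch's centre lies up to 35 mm to either side (y) of rim, its place not measured, to be felt or seen. The rail does not move under allowed forces.
- spray_can: Bystander: standing spray can, 64 mm diameter, 150 mm high. Origin: centre of the underside.
- wrench: Bystander: steel wrench 170 mm long, lying on the table along its x.
- parts_cup: Bystander: open aluminium cup, 76 mm diameter, 85 mm high. Origin: centre of the underside.
There are look-alikes about, which are no part of the job. What is shaped like the basket but red is not meant.

How it is judged:
By the outcome, as a careful person would: the job done as asked, in the order asked, and still so for the second after the job is handed in, with the robot touching nothing.
It also fails if it takes over 61 s, if anything falls off the work surface, if the arm or the gripper's body presses on something with over 40 N, if the wrist force passes 120 N, or if a joint passes its speed limit or range.

### The arm

A 6-joint arm with a two-finger parallel gripper is mounted at the origin on the work surface. World frame = base frame: x ahead of the robot, y to its left, z up, the work surface at z = 0. Lengths are in mm, angles in degrees, forces in N, time in s.
With the tool pointing down it reaches from about 325 to 925 mm from the base axis. Payload 3.1 kg.
Tool frame: the origin (TCP) lies at the very end of the fingers, on their centre line; the grasp point (between the pads) lies r.grasp_offset behind it (r.grasp_offset is the distance from the TCP to the grasp point, in mm); z points along the fingers, y is the line along which they close (so a half turn about z gives the same grasp; the last joint's range is limited). The gripper opens to 85 mm and grips with 20 to 120 N. Pads are 22 mm wide; open, the fingers measure 114 mm over their backs; the gripper's body (76 mm by 85 mm) begins 54 mm behind the grasp point. The pads swing forward as they close: fully open they stand 13 mm farther back than shut.
Start: joints at [-71.975, 12.427, 92.441, -0, 75.132, -6.429], TCP at [258.747, -568.937, 231.3] pointing down, gripper open.
Joint ranges: [-157.48, 157.48], [-44.54, 120.13], [17.64, 146.25], [-64.5, 244.5], [7.68, 150.69], [-147.95, 147.95]. Speed limits (degrees/s): [159.86, 159.86, 180, 180, 180, 180].

### API

Orientations are given as [roll, pitch, yaw] about the fixed x, y, z axes, in that order (R = Rz(yaw) Ry(pitch) Rx(roll)).
In Python, from workcell import read_state, optics, ticket, models, r gives the robot as it stands. The module is installed in compiled form; this text tells all that it offers.
- The arm moves only by the shell command python3 -m handwheel 'ROWS' [OPENING]. ROWS is JSON, a list of rows, each an object of numbers: "dx", "dy", "dz": the shift along the world's x, y, z in m; "twist": the turn about the world's z in rad. A call has 1 to 8 rows; each row shifts and turns the commanded pose from where the row before left it; what a row does not reach is not made up. A row lasts 1/10 s, in which the tool goes at most 50 mm and 8.59 degrees, less where a joint would pass 70% of its speed; a pose out of reach is approached as far as the arm can. A call with a gripper value outside its range is refused whole. OPENING is the opening, from 0 (shut) to 1 (fully open), set as the call begins (- or left out, the last holds). The fingers move at their own pace and stop on an object; the grip force is fixed at half the most. Time passes only in rows, so rows that do not move let the fingers close. It gives the time, the measured TCP pose, the force, the opening and the grip force at its end, in the units of the state.
- read_state(): the state, without advancing time (a new reading comes with each control period).
- optics.capture(name): name is "scene" or "top"; returns a dict with "frame" (400x640x3 uint8, blue, green, red), "fx", "fy", "cx", "cy" (pixels), "R" (3x3) and "t" (3): a world point X has camera coordinates R X + t. Camera axes: x right, y down, z forward; pixel columns grow to the right and rows downward; lengths in mm; the calibration is good to about 2 mm. A picture is of the moment at which its call begins. There is no depth.
- ticket.sign_off(): hands the job in; it is judged then, once.
Trained networks look in the newest picture that a camera, given by its name, has taken for a name from the list of things; names that differ only in an ending like _2 or _b are one class to them, and where a whole thing is asked for, a point or a joint stands for the part that bears it (a point fixed in the world has none). Each returns a list of dicts, best first, with "p" (0 to 1); they miss things now and then, are a little off and sometimes report something else, mostly with a low value. They report only what shows in the picture. A call takes as long as a camera call. They do not tell look-alikes from the thing itself.
- models.search_frame(camera, query): "position" ([row, column] in pixels, amid what is visible of it).
- models.pinpoint(camera, query): "position" ([row, column] in pixels: a listed point, or the origin of a listed thing).
The state is a dict: "t": time; "qpos": joint angles; "qd": joint speeds; "effort": joint torques, N m; "tcp_pos": TCP position; "tool_rot": TCP orientation; "wrist_force": force on the tool from outside, world axes, zero at the start; "ft_torque": the same for the moment, N m; "grip_width": finger opening in mm; "gripper_force": force on a finger pad.
Only numpy, scipy, OpenCV 4.12 (cv2) and the standard library are available. Lean on these libraries where they do the work, as an engineer would, in place of code of your own. Each camera call takes 0.05 s, during which the arm holds its last target. There are 200 camera calls.

## Working session

There is one attempt and no reset: what is moved stays moved. The work goes in short steps, Python scripts to look and compute and a shell command to move; the robot and the scene stay as the last step left them, time stands still between calls to the robot, and variables do not carry over. Pictures are saved under pics/ and viewed, at most 10 in all, crops included, and the job is handed in when it is done.

```bash
mkdir -p pics; cat > h.py <<'E'
import numpy as np, cv2
from workcell import read_state, optics, ticket, models, r
def cam(n): 
    c=optics.capture(n); c['R']=np.array(c['R']).reshape(3,3); c['t']=np.array(c['t']).ravel(); return c
def proj(c,X):
    p=c['R']@np.asarray(X,float)+c['t']; return np.array([c['fy']*p[1]/p[2]+c['cy'],c['fx']*p[0]/p[2]+c['cx']])
def ray(c,rc):
    d=c['R'].T@np.array([(rc[1]-c['cx'])/c['fx'],(rc[0]-c['cy'])/c['fy'],1]); return -c['R'].T@c['t'],d
def atz(c,rc,z):
    o,d=ray(c,rc); return o+d*(z-o[2])/d[2]
def tri(c1,p1,c2,p2):
    o1,d1=ray(c1,p1);o2,d2=ray(c2,p2)
    s=np.linalg.lstsq(np.c_[d1,-d2],o2-o1,rcond=None)[0]
    a=o1+d1*s[0];b=o2+d2*s[1]; return (a+b)/2,np.linalg.norm(a-b)
E
python3 - <<'E'
from h import *
np.set_printoptions(precision=1,suppress=True)
s=read_state();print(s['tcp_pos'],s['tool_rot'],s['grip_width'],r.grasp_offset)
C={}
for n in('scene','top'):
    c=C[n]=cam(n);cv2.imwrite(f'pics/{n}0.png',c['frame']);print(n,-c['R'].T@c['t'],c['fx'])
    for q in('basket','lip','grip','rim','plain','tub','spray_can','wrench','parts_cup'):
        print(n,q,[(np.round(d['position'],1).tolist(),round(d['p'],2)) for d in models.pinpoint(n,q)][:4])
E
```

```text
[ 258.5 -568.2  230. ] [-179.9   -0.    24.5] 85.28951154964365 18.700000000000003
scene [ 939.4 -695.7  819.5] 448.32814515304494
scene basket [([253.9, 241.8], 0.87), ([303.3, 256.2], 0.58), ([352.8, 204.2], 0.58)]
scene lip [([275.1, 236.5], 0.77), ([239.8, 228.6], 0.69), ([322.9, 217.5], 0.58)]
scene grip [([322.8, 217.7], 0.96), ([231.5, 226.0], 0.82), ([264.9, 236.8], 0.76)]
scene rim [([180.1, 311.8], 0.94)]
scene plain [([194.3, 304.2], 0.63)]
scene tub [([233.2, 352.9], 0.65)]
scene spray_can [([339.6, 314.4], 0.65)]
scene wrench [([145.5, 337.3], 0.64)]
scene parts_cup [([165.5, 414.8], 0.69)]
top [ 380.1   55.5 1148.5] 438.30411061050364
top basket [([207.0, 425.0], 0.93), ([253.3, 389.9], 0.91), ([216.6, 479.6], 0.79)]
top lip [([252.1, 409.7], 0.92), ([198.6, 488.6], 0.8), ([216.4, 442.1], 0.67)]
top grip [([216.6, 441.3], 0.94), ([193.0, 491.5], 0.76), ([250.2, 410.8], 0.74)]
top rim [([214.8, 312.0], 0.84)]
top plain [([205.7, 334.2], 0.87)]
top tub [([179.8, 306.5], 0.64)]
top spray_can [([153.3, 430.2], 0.86)]
top wrench [([261.4, 177.9], 0.9)]
top parts_cup [([164.4, 170.1], 0.95)]
```

View pics/scene0.png

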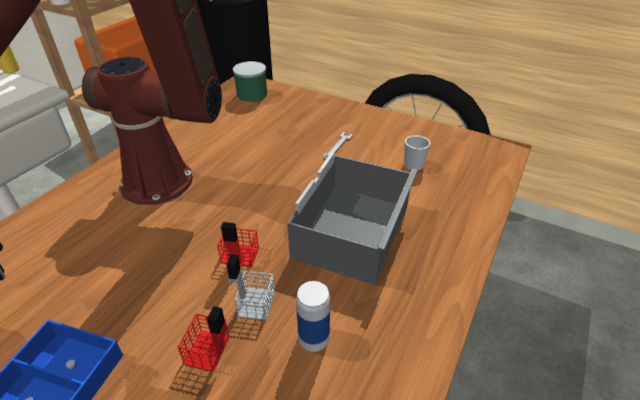

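View pics/top0.png

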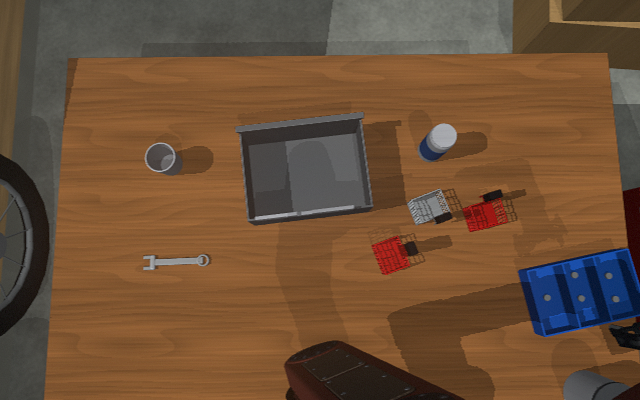

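Three candidates match the basket's shape:
- Red: scene (254,242), top (253,390).
- Red: scene (352,204), top (217,480).
- Bare steel: scene (303,256) with grip (265,237), top (207,425) with grip (217,441).

I choose the steel one. Next is one close crop of the basket and rail.

```bash
python3 - <<'E'
from h import *
np.set_printoptions(precision=1,suppress=True)
s=cam('scene');t=cam('top')
P=lambda n,a,b:print(n,*tri(s,a,t,b))
P('grip',(264.9,236.8),(216.6,441.3));P('lip',(275.1,236.5),(216.4,442.1));P('basket',(303.3,256.2),(207,425))
P('rim',(180.1,311.8),(214.8,312));P('plain',(194.3,304.2),(205.7,334.2));P('tub',(233.2,352.9),(179.8,306.5))
P('can',(339.6,314.4),(153.3,430.2))
print('table basket',atz(s,(303.3,256.2),0),atz(t,(207,425),0),'grip red near', tri(s,(231.5,226),t,(250.2,410.8)),tri(s,(322.8,217.7),t,(193,491.5)))
a=cv2.resize(s['frame'][145:325,190:370],(600,600),interpolation=cv2.INTER_CUBIC)
cv2.imwrite('pics/c1.png',a)
b=t['frame'][180:280,230:490]; cv2.imwrite('pics/c2.png',cv2.resize(b,(780,300),interpolation=cv2.INTER_CUBIC))
E
```

```text
grip [ 483.8 -231.   117.2] 3.591857798046448
lip [ 486.3 -239.3   95. ] 3.0725371288960175
basket [ 518.5 -223.4    1.9] 3.0314018420681332
rim [489.6  74.5 135.3] 4.32819743998521
plain [505.8  19.6 136.1] 6.43331541424312
tub [601.3  91.9 -12.9] 6.801643920921422
can [ 670.  -241.5   -4.1] 9.367977019959174
table basket [ 516.3 -223.2    0. ] [ 519.9 -222.9    0. ] grip red near (array([ 403.1, -158.5,  114.8]), np.float64(2.992760180178727)) (array([ 537.7, -357.5,  111.6]), np.float64(2.2533363728023064))
```

View pics/c1.png

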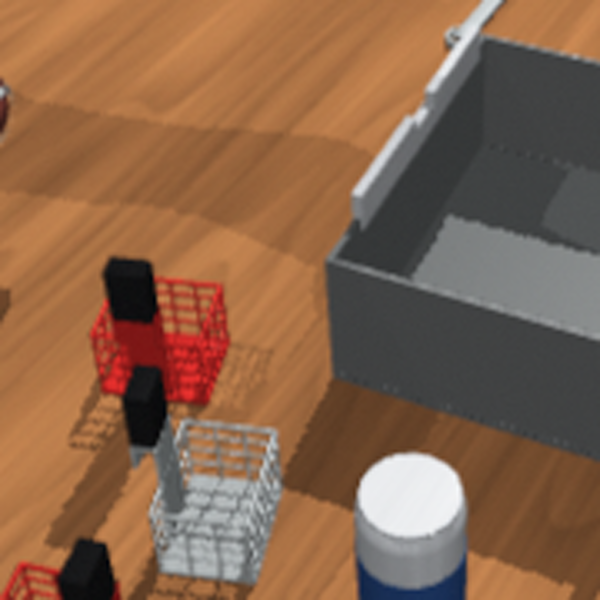

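View pics/c2.png

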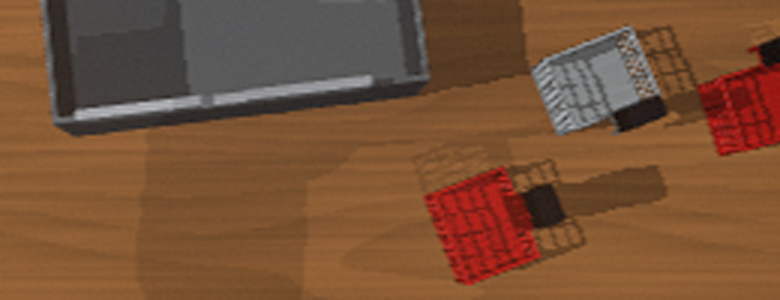

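The crops confirm the choice: the bare steel basket has its grip at scene (267,233). The notch shows on the rail at about scene (180,316) and top (213,299). Next I refine the poses by silhouette fit.

```bash
cat > fit.py <<'E'
from h import *
from scipy.optimize import minimize
np.set_printoptions(precision=1,suppress=True)
K=4
def boxpts(x0,x1,y0,y1,z0,z1): return np.array([[x,y,z] for x in(x0,x1) for y in(y0,y1) for z in(z0,z1)],float)
def place(P,p):
    a=np.radians(p[2]);R=np.array([[np.cos(a),-np.sin(a),0],[np.sin(a),np.cos(a),0],[0,0,1]]);return P@R.T+[p[0],p[1],0]
def sil(c,boxes,p,roi):
    r0,r1,c0,c1=roi;m=np.zeros(((r1-r0)*K,(c1-c0)*K),np.uint8)
    for b in boxes:
        q=np.array([proj(c,X) for X in place(b,p)]);q=np.c_[(q[:,1]-c0+.5)*K,(q[:,0]-r0+.5)*K]
        cv2.fillConvexPoly(m,cv2.convexHull((q*16).astype(np.int32)),255,shift=4)
    return cv2.resize(m,(c1-c0,r1-r0),interpolation=cv2.INTER_AREA)/255.
def fit(views,boxes,p0,d):
    f=lambda p:sum(np.abs(sil(c,boxes,p,roi)-m).sum()/ (m.sum()+1) for c,m,roi in views)
    sx=np.vstack([p0]+[np.array(p0)+np.eye(3)[i]*d[i] for i in range(3)])
    o=minimize(f,p0,method='Nelder-Mead',options=dict(initial_simplex=sx,xatol=.05,fatol=1e-5,maxiter=400));return o.x,o.fun
def cutm(im,roi): return im[roi[0]:roi[1],roi[2]:roi[3]].astype(int)
E
cat > run.py <<'E'
from fit import *
s=cam('scene');t=cam('top')
# grip block: origin = basket origin
blk=[boxpts(-47.5,-29.5,-15,15,93,138)]
V=[]
for c,roi in((s,(250,285,224,250)),(t,(205,230,428,460))):
    im=cutm(c['frame'],roi);m=(im.max(2)<48).astype(np.uint8)
    n,l,st,_=cv2.connectedComponentsWithStats(m);k=1+np.argmax(st[1:,4]);V.append((c,(l==k)*1.,roi));print(st[k])
for y in(10,26,40): print('basket',*fit(V,blk,[518,-223,y],(6,6,8)))
for v in V: print('single',*fit([v],blk,[518,-223,26],(6,6,8)))
tub=[boxpts(-110,110,-150,150,0,118),boxpts(105,110,-150,150,0,130),boxpts(-110,-105,-150,150,0,118)]
rail=boxpts(-111.5,-103.5,-115,115,110,140)
V=[]
for c,roi in((s,(140,285,275,425)),(t,(100,235,225,385))):
    im=cutm(c['frame'],roi);m=((im.max(2)-im.min(2))<28).astype(np.uint8)
    m=cv2.morphologyEx(m,cv2.MORPH_CLOSE,np.ones((5,5)))
    n,l,st,_=cv2.connectedComponentsWithStats(m);k=1+np.argmax(st[1:,4]);V.append((c,(l==k)*1.,roi));print(st[k])
p,f=fit(V,tub+[rail],[600,75,7],(8,8,5));print('tub',p,f)
for v in V: print('single',*fit([v],tub+[rail],p,(6,6,4)))
rim=place(np.array([[-107.5,0,130]]),p)[0];print('rim',rim)
for c,zs in((s,(139,133)),(t,(140,))):
  for z in zs:
    y=np.arange(-70,71,5);row=[]
    for yy in y:
        q=proj(c,place(np.array([[-111.5 if z<140 else -107.5,yy,z]]),p)[0]);row.append(int(cv2.getRectSubPix(c['frame'],(1,1),(float(q[1]),float(q[0])))[0,0,1]))
    print(z,row)
cv2.imwrite('pics/ov.png',np.vstack([cv2.resize(np.uint8(cutm(c['frame'],roi)*.6+np.dstack([sil(c,tub+[rail],p,roi)]*3)*[0,90,0]),(460,400)) for c,_,roi in V])[:, :])
E
python3 run.py
```

```text
[  3   5  13  24 246]
[  6   7  18  12 113]
basket [ 516.7 -221.7   20.6] 0.557085020242915
basket [ 515.7 -220.    24.2] 0.5586594691857849
basket [ 515.7 -219.8   23.5] 0.560580561509354
single [ 513.2 -216.4   31. ] 0.17667698658410733
single [ 516.8 -222.3   19.6] 0.28568971448228414
[   13     0   137   145 11969]
[   10    12   139   113 12553]
tub [603.2  90.    6.2] 0.1268367708879657
single [601.7  90.2   6.6] 0.08027945681196455
single [610.4  90.7   6.2] 0.04013813267859319
rim [496.3  78.4 130. ]
139 [198, 194, 193, 193, 191, 190, 195, 192, 190, 192, 191, 186, 189, 176, 133, 118, 119, 120, 122, 122, 148, 192, 197, 194, 198, 207, 207, 207, 214]
133 [213, 212, 209, 209, 207, 208, 208, 207, 206, 205, 205, 205, 206, 201, 194, 170, 152, 155, 140, 133, 121, 132, 183, 209, 209, 210, 213, 225, 229]
140 [151, 152, 153, 152, 152, 152, 150, 150, 150, 149, 149, 148, 147, 146, 150, 153, 146, 142, 136, 105, 114, 154, 153, 153, 152, 172, 169, 171, 171]
```

```bash
python3 -m handwheel '[{"dx":0.0277,"dy":0.0415},{"dx":0.0277,"dy":0.0415},{"dx":0.0277,"dy":0.0415},{"dx":0.0277,"dy":0.0415},{"dx":0.0277,"dy":0.0415},{"dx":0.0277,"dy":0.0415},{"dx":0.0277,"dy":0.0415},{"dx":0.0277,"dy":0.0415}]' 1; cat > rail.py <<'E'
from fit import *
s=cam('scene');t=cam('top')
p=[603.2,90,6.2]
for c in(s,t):
  for yy in(-90,-60,60,90):
    row=[]
    for xx in range(-135,-84,3):
        q=proj(c,place(np.array([[xx,yy,140.]]),p)[0]);row.append(int(cv2.getRectSubPix(c['frame'],(1,1),(float(q[1]),float(q[0])))[0,0,1]))
    print(yy,row)
cv2.imwrite('pics/v5.png',np.hstack([cv2.resize(s['frame'][130:330,180:330],(395,527),interpolation=cv2.INTER_CUBIC),cv2.resize(t['frame'][150:300,380:494],(400,527),interpolation=cv2.INTER_CUBIC)]))
E
python3 rail.py
```

```text
-90 [103, 101, 102, 105, 106, 104, 105, 136, 195, 213, 171, 115, 106, 107, 107, 94, 65]
-60 [105, 105, 103, 102, 104, 105, 104, 137, 197, 211, 175, 118, 106, 107, 105, 97, 66]
60 [129, 128, 126, 125, 124, 122, 122, 146, 210, 231, 199, 123, 102, 100, 100, 90, 68]
90 [127, 130, 129, 130, 130, 97, 88, 136, 213, 226, 187, 121, 102, 102, 98, 78, 63]
-90 [88, 82, 83, 70, 40, 43, 49, 70, 158, 153, 125, 87, 91, 90, 90, 89, 90]
-60 [87, 87, 84, 74, 43, 42, 44, 84, 139, 151, 136, 86, 89, 88, 89, 89, 89]
60 [85, 86, 88, 83, 42, 41, 45, 92, 156, 171, 132, 60, 64, 65, 64, 64, 66]
90 [99, 95, 94, 80, 51, 48, 53, 87, 174, 171, 118, 63, 65, 65, 65, 64, 66]$[0]: bad value
```

```bash
python3 -m handwheel '[{"dx":0.0277,"dy":0.0415,"dz":0,"twist":0},{"dx":0.0277,"dy":0.0415,"dz":0,"twist":0},{"dx":0.0277,"dy":0.0415,"dz":0,"twist":0},{"dx":0.0277,"dy":0.0415,"dz":0,"twist":0},{"dx":0.0277,"dy":0.0415,"dz":0,"twist":0},{"dx":0.0277,"dy":0.0415,"dz":0,"twist":0},{"dx":0.0277,"dy":0.0415,"dz":0,"twist":0},{"dx":0.0277,"dy":0.0415,"dz":0,"twist":0}]' 1; python3 rail.py >/dev/null
```

```text
t: 2.1
tcp_pos: [481.3, -235.2, 231.7]
tool_rot: [179.9, -0.0, 24.4]
wrist_force: [1.2, -0.7, 0.4]
grip_width: 85.3
gripper_force: 0.0
```

View pics/v5.png

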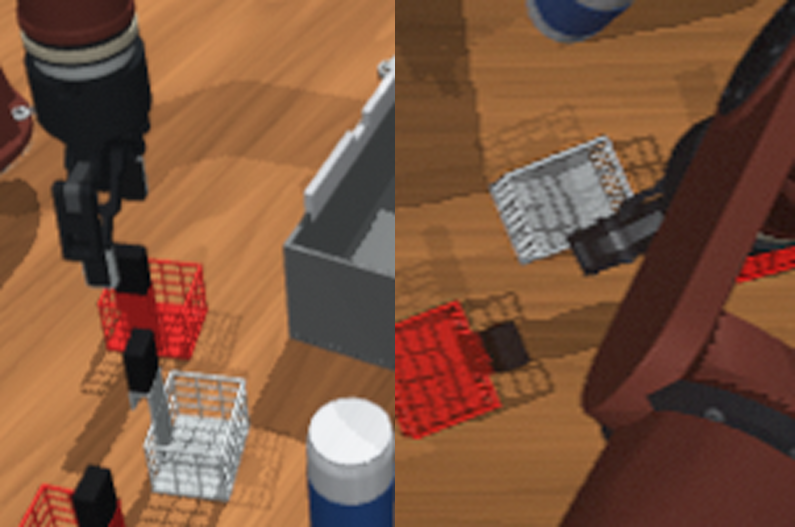

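The picture shows the open gripper above the steel basket's grip at about scene (267,233), clear of the can and the red baskets. Descending.

```bash
python3 -m handwheel '[{"dx":0,"dy":-0.001,"dz":-0.035,"twist":-0.05},{"dx":0,"dy":0,"dz":-0.035,"twist":0},{"dx":0,"dy":0,"dz":-0.035,"twist":0},{"dx":0,"dy":0,"dz":-0.028,"twist":0},{"dx":0,"dy":0,"dz":0,"twist":0}]' 1;  python3 -m handwheel '[{"dx":0,"dy":0,"dz":0,"twist":0},{"dx":0,"dy":0,"dz":0,"twist":0},{"dx":0,"dy":0,"dz":0,"twist":0},{"dx":0,"dy":0,"dz":0,"twist":0},{"dx":0,"dy":0,"dz":0,"twist":0},{"dx":0,"dy":0,"dz":0,"twist":0},{"dx":0,"dy":0,"dz":0,"twist":0},{"dx":0,"dy":0,"dz":0,"twist":0}]' 0;python3 -m handwheel '[{"dx":0,"dy":0,"dz":0,"twist":0},{"dx":0,"dy":0,"dz":0,"twist":0},{"dx":0,"dy":0,"dz":0,"twist":0},{"dx":0,"dy":0,"dz":0,"twist":0}]' 0
```

```text
t: 2.7
tcp_pos: [476.3, -236.2, 93.6]
tool_rot: [-179.5, 0.4, 21.6]
wrist_force: [-0.1, -0.9, -0.7]
grip_width: 85.4
gripper_force: 0.0
t: 3.5
tcp_pos: [481.3, -238.3, 100.1]
tool_rot: [179.9, -0.1, 21.6]
wrist_force: [-1.5, 1.9, 5.8]
grip_width: 29.1
gripper_force: 60.6
t: 3.9
tcp_pos: [481.3, -238.4, 100.2]
tool_rot: [179.9, -0.1, 21.6]
wrist_force: [-2.1, 2.5, 6.4]
grip_width: 29.2
gripper_force: 60.6
```

```bash
python3 -m handwheel '[{"dx":0,"dy":0,"dz":0.01,"twist":0},{"dx":0,"dy":0,"dz":0.025,"twist":0},{"dx":0,"dy":0,"dz":0.03,"twist":0},{"dx":0,"dy":0,"dz":0.035,"twist":0},{"dx":0,"dy":0,"dz":0.035,"twist":0},{"dx":0,"dy":0,"dz":0.03,"twist":0},{"dx":0,"dy":0,"dz":0.01,"twist":0},{"dx":0,"dy":0,"dz":0,"twist":0}]'; python3 -m handwheel '[{"dx":0.003,"dy":0.03,"dz":0,"twist":-0.04},{"dx":0.003,"dy":0.04,"dz":0,"twist":-0.04},{"dx":0.003,"dy":0.04,"dz":0,"twist":-0.04},{"dx":0.003,"dy":0.04,"dz":0,"twist":-0.04},{"dx":0.003,"dy":0.04,"dz":0,"twist":-0.04},{"dx":0.003,"dy":0.04,"dz":0,"twist":-0.04},{"dx":0.002,"dy":0.03,"dz":0,"twist":-0.03},{"dx":0,"dy":0.007,"dz":0,"twist":0}]'; python3 -m handwheel '[{"dx":0,"dy":0,"dz":0,"twist":0},{"dx":0,"dy":0,"dz":0,"twist":0},{"dx":0,"dy":0,"dz":0,"twist":0}]'
python3 - <<'E'
from h import *
s=cam('scene');t=cam('top')
cv2.imwrite('pics/v6.png',np.hstack([cv2.resize(s['frame'][60:260,220:370],(395,527),interpolation=cv2.INTER_CUBIC),cv2.resize(t['frame'][150:300,280:394],(400,527),interpolation=cv2.INTER_CUBIC)]))
S=read_state();print(S['tcp_pos'],S['tool_rot'],S['wrist_force'])
for n,c in(('scene',s),('top',t)):
  print([ (q,[(np.round(d['position'],1).tolist(),round(d['p'],2)) for d in models.pinpoint(n,q)][:3]) for q in('lip','grip')])
E
```

```text
t: 4.7
tcp_pos: [481.0, -238.4, 274.8]
tool_rot: [179.8, -0.1, 21.6]
wrist_force: [0.6, -0.5, -3.6]
grip_width: 29.3
gripper_force: 60.1
t: 5.5
tcp_pos: [498.3, 32.3, 269.9]
tool_rot: [-179.8, 0.3, 6.3]
wrist_force: [-0.1, 0.8, -3.6]
grip_width: 29.0
gripper_force: 60.9
t: 5.8
tcp_pos: [500.0, 27.9, 272.4]
tool_rot: [180.0, 0.1, 6.0]
wrist_force: [0.4, 0.5, -2.7]
grip_width: 29.4
gripper_force: 60.9
[500.29483309  27.94133012 273.01104547] [1.79987649e+02 2.72411274e-02 6.01885482e+00] [ 0.05133629 -0.43188797 -3.53936378]
[('lip', [([326.3, 218.1], 0.96), ([148.2, 307.6], 0.81), ([242.2, 227.9], 0.59)]), ('grip', [([231.8, 230.8], 0.86), ([321.1, 217.5], 0.77), ([137.2, 304.0], 0.65)])]
[('lip', [([197.7, 489.1], 0.58), ([250.3, 410.7], 0.57)]), ('grip', [([250.3, 410.8], 0.71), ([192.2, 493.4], 0.59)])]
```

View pics/v6.png

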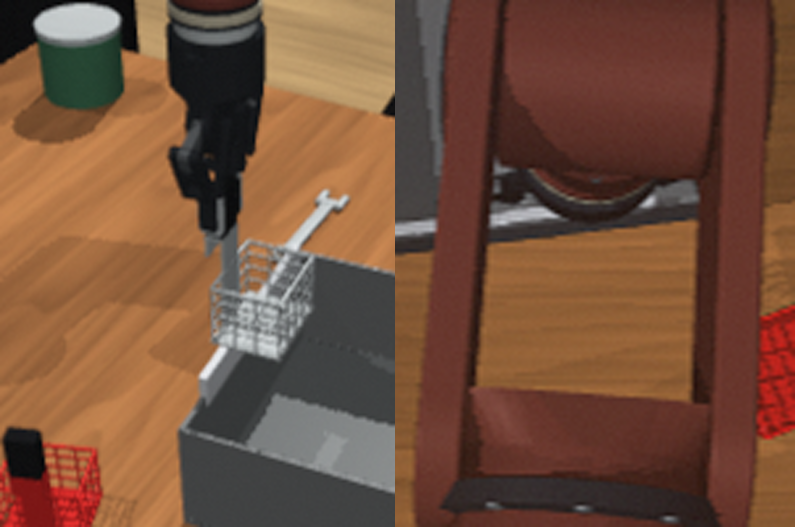

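The top view is blocked by the arm. In the scene view the basket hangs level in the grip above the tub's near wall, at about scene (170,318). I'll lower it on the tub side of the rail, then feel for the rail with the neck.

```bash
python3 -m handwheel '[{"dx":0.01,"dy":0,"dz":0,"twist":0.004},{"dx":0,"dy":0,"dz":-0.02,"twist":0},{"dx":0,"dy":0,"dz":-0.02,"twist":0},{"dx":0,"dy":0,"dz":-0.02,"twist":0},{"dx":0,"dy":0,"dz":-0.02,"twist":0},{"dx":0,"dy":0,"dz":-0.016,"twist":0},{"dx":0,"dy":0,"dz":0,"twist":0},{"dx":0,"dy":0,"dz":0,"twist":0}]'
cat > ov.py <<'E'
import sys
from fit import *
s=cam('scene');S=read_state();tp=S['tcp_pos'];print(np.array(tp),np.array(S['tool_rot']),np.array(S['wrist_force']),S['t'])
yaw=S['tool_rot'][2];out=[]
for off in map(float,sys.argv[2:]):
    im=cv2.resize(s['frame'][120:220,260:350],(540,600),interpolation=cv2.INTER_CUBIC)[:, :]
    def L(P,col,p):
        q=[proj(s,X) for X in place(np.array(P,float),p)];q=np.int32([[(b-260+.5)*6*16,(a-120+.5)*6*16] for a,b in q]);cv2.polylines(im,[q],False,col,1,cv2.LINE_AA,4)
    a=np.radians(yaw);p=[tp[0]+(38.5+off)*np.cos(a),tp[1]+(38.5+off)*np.sin(a),yaw]
    dz=tp[2]-10.2-90
    pr=np.array([[-29.5,0,0],[-29.5,0,93],[-47.5,0,93],[-47.5,0,72],[-44.5,0,72],[-44.5,0,90],[-32.5,0,90],[-32.5,0,0]])
    L(pr+[0,-15,dz],(0,255,0),p)
    L(pr[3:4]+[[0,-15,dz],[0,15,dz]],(0,255,0),p)
    L(np.array([[-32.5,-40,60],[32.5,-40,60],[32.5,40,60],[-32.5,40,60],[-32.5,-40,60],[-32.5,-40,0],[32.5,-40,0],[32.5,-40,60]])+[0,0,dz],(255,255,0),p)
    for x in(-111.5,-103.5): L([[x,-115,140],[x,115,140]],(0,0,255),[603.2,90,6.2])
    out.append(im[:,70:470])
cv2.imwrite(sys.argv[1],np.hstack(out))
E
python3 ov.py pics/v7.png 0 4
```

```text
t: 6.9
tcp_pos: [510.8, 29.0, 177.4]
tool_rot: [-180.0, 0.0, 6.4]
wrist_force: [1.0, -0.6, -3.3]
grip_width: 29.4
gripper_force: 60.8
[511.5  29.  178.3] [180.   -0.1   6.4] [-0.2 -0.6 -3.8] 6.95
```

View pics/v7.png

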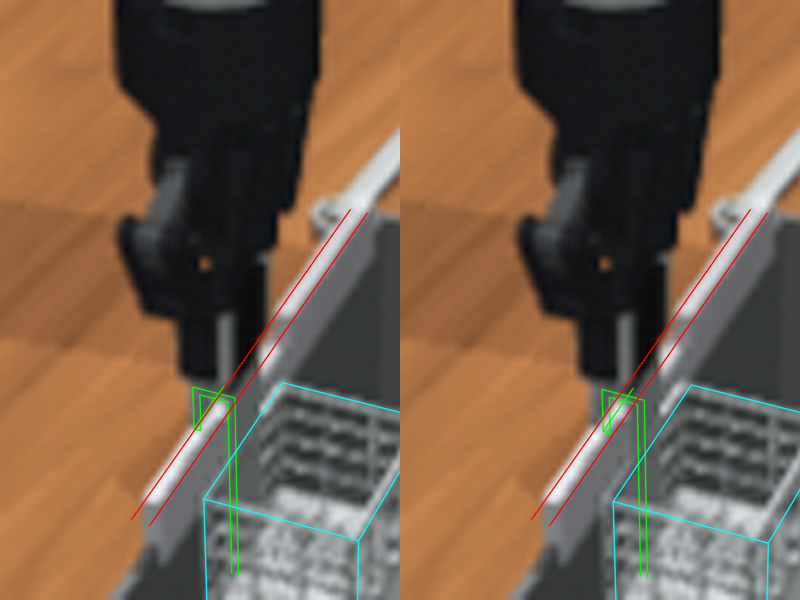

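The left overlay (zero in-hand offset) fits the basket's edges, with its top corner at crop (205,500). The rail at (150,500)–(220,400) agrees with the red lines. I'll shift to −x in small steps to feel for neck contact.

```bash
python3 -m handwheel '[{"dx":-0.004,"dy":0,"dz":0,"twist":0},{"dx":-0.004,"dy":0,"dz":0,"twist":0},{"dx":-0.001,"dy":0,"dz":0,"twist":0},{"dx":0,"dy":0,"dz":0,"twist":0},{"dx":0,"dy":0,"dz":0,"twist":0}]'; for i in 1; do python3 -m handwheel '[{"dx":-0.001,"dy":0,"dz":0,"twist":0},{"dx":0,"dy":0,"dz":0,"twist":0},{"dx":0,"dy":0,"dz":0,"twist":0}]';done;  python3 -m handwheel '[{"dx":-0.001,"dy":0,"dz":0,"twist":0},{"dx":0,"dy":0,"dz":0,"twist":0},{"dx":0,"dy":0,"dz":0,"twist":0}]'
```

```text
t: 7.45
tcp_pos: [501.4, 29.1, 177.6]
tool_rot: [180.0, -0.0, 6.3]
wrist_force: [-0.2, 0.5, -3.2]
grip_width: 29.0
gripper_force: 60.8
t: 7.75
tcp_pos: [500.3, 29.1, 177.2]
tool_rot: [-180.0, 0.0, 6.3]
wrist_force: [-0.2, 0.1, -2.7]
grip_width: 29.2
gripper_force: 60.8
t: 8.05
tcp_pos: [499.7, 29.1, 177.4]
tool_rot: [180.0, -0.1, 6.3]
wrist_force: [1.6, 0.7, -4.1]
grip_width: 29.1
gripper_force: 60.9
```

```bash
python3 -m handwheel '[{"dx":-0.001,"dy":0,"dz":0,"twist":0},{"dx":0,"dy":0,"dz":0,"twist":0},{"dx":0,"dy":0,"dz":0,"twist":0}]'
```

```text
t: 8.35
tcp_pos: [499.4, 29.1, 177.6]
tool_rot: [180.0, -0.2, 6.3]
wrist_force: [5.5, 0.1, -6.3]
grip_width: 29.1
gripper_force: 60.5
```

Contact is at TCP x ≈ 499.6, so the slot centre lies at about 501.7, agreeing with the vision. Backing off 3.2 mm and lowering onto the plain rail.

```bash
python3 -m handwheel '[{"dx":0.0032,"dy":0,"dz":0,"twist":0},{"dx":0,"dy":0,"dz":-0.006,"twist":0},{"dx":0,"dy":0,"dz":-0.006,"twist":0},{"dx":0,"dy":0,"dz":-0.006,"twist":0},{"dx":0,"dy":0,"dz":-0.004,"twist":0},{"dx":0,"dy":0,"dz":-0.002,"twist":0},{"dx":0,"dy":0,"dz":0,"twist":0},{"dx":0,"dy":0,"dz":0,"twist":0}]';python3 -m handwheel '[{"dx":0,"dy":0,"dz":-0.001,"twist":0},{"dx":0,"dy":0,"dz":-0.001,"twist":0},{"dx":0,"dy":0,"dz":0,"twist":0},{"dx":0,"dy":0,"dz":0,"twist":0}]'
```

```text
t: 9.15
tcp_pos: [501.7, 29.0, 153.4]
tool_rot: [180.0, -0.0, 6.3]
wrist_force: [0.2, 0.3, -2.8]
grip_width: 29.2
gripper_force: 60.9
t: 9.55
tcp_pos: [501.5, 29.0, 151.3]
tool_rot: [180.0, -0.0, 6.3]
wrist_force: [0.9, 0.1, -3.2]
grip_width: 29.5
gripper_force: 60.9
```

```bash
python3 -m handwheel '[{"dx":0,"dy":0,"dz":-0.001,"twist":0},{"dx":0,"dy":0,"dz":0,"twist":0},{"dx":0,"dy":0,"dz":0,"twist":0}]';python3 -m handwheel '[{"dx":0,"dy":0,"dz":-0.001,"twist":0},{"dx":0,"dy":0,"dz":0,"twist":0},{"dx":0,"dy":0,"dz":0,"twist":0}]'
```

```text
t: 9.85
tcp_pos: [501.5, 29.1, 150.2]
tool_rot: [-180.0, 0.0, 6.3]
wrist_force: [-0.3, -0.4, -3.6]
grip_width: 29.2
gripper_force: 60.9
t: 10.15
tcp_pos: [501.7, 29.1, 150.0]
tool_rot: [180.0, -0.0, 6.3]
wrist_force: [-1.8, 0.0, 1.2]
grip_width: 29.2
gripper_force: 61.5
```

The lip is resting on the plain rail with about 5 N. Now sliding towards the notch (+y).

```bash
python3 -m handwheel '[{"dx":-0.0002,"dy":0.002,"dz":-0.0004,"twist":0},{"dx":-0.0004,"dy":0.004,"dz":0,"twist":0},{"dx":-0.0005,"dy":0.005,"dz":0,"twist":0},{"dx":-0.0006,"dy":0.005,"dz":0,"twist":0},{"dx":-0.0005,"dy":0.005,"dz":0,"twist":0},{"dx":-0.0006,"dy":0.005,"dz":0,"twist":0},{"dx":-0.0004,"dy":0.004,"dz":0,"twist":0},{"dx":0,"dy":0,"dz":0,"twist":0}]';python3 -m handwheel '[{"dx":-0.0004,"dy":0.004,"dz":0,"twist":0},{"dx":-0.0005,"dy":0.004,"dz":0,"twist":0},{"dx":-0.0004,"dy":0.004,"dz":0,"twist":0},{"dx":-0.0004,"dy":0.004,"dz":0,"twist":0},{"dx":-0.0004,"dy":0.004,"dz":0,"twist":0},{"dx":0,"dy":0,"dz":0,"twist":0}]'
```

```text
t: 10.95
tcp_pos: [499.5, 59.5, 150.0]
tool_rot: [180.0, -0.2, 6.4]
wrist_force: [0.6, -3.8, 6.0]
grip_width: 29.7
gripper_force: 62.0
t: 11.55
tcp_pos: [497.3, 79.5, 149.9]
tool_rot: [180.0, -0.1, 6.4]
wrist_force: [1.0, -4.0, 4.6]
grip_width: 29.2
gripper_force: 61.9
```

```bash
python3 -m handwheel '[{"dx":-0.0004,"dy":0.004,"dz":0,"twist":0},{"dx":-0.0004,"dy":0.004,"dz":0,"twist":0},{"dx":0,"dy":0,"dz":0,"twist":0},{"dx":0,"dy":0,"dz":0,"twist":0}]';python3 -m handwheel '[{"dx":-0.0002,"dy":0.002,"dz":0,"twist":0},{"dx":0,"dy":0,"dz":0,"twist":0},{"dx":0,"dy":0,"dz":0,"twist":0}]'
```

```text
t: 11.95
tcp_pos: [494.5, 88.5, 148.0]
tool_rot: [-179.8, 0.1, 6.3]
wrist_force: [1.1, 0.9, -3.8]
grip_width: 29.4
gripper_force: 60.8
t: 12.25
tcp_pos: [493.9, 89.3, 147.6]
tool_rot: [-180.0, 0.2, 6.4]
wrist_force: [-0.1, 0.1, -4.0]
grip_width: 29.2
gripper_force: 60.8
```

Dropped in: fz is back to weight only, and z went down 2 mm. Following it down to the notch floor.

```bash
python3 -m handwheel '[{"dx":0,"dy":0,"dz":-0.001,"twist":0},{"dx":0,"dy":0,"dz":-0.001,"twist":0},{"dx":0,"dy":0,"dz":-0.001,"twist":0},{"dx":0,"dy":0,"dz":0,"twist":0},{"dx":0,"dy":0,"dz":0,"twist":0}]';python3 -m handwheel '[{"dx":0,"dy":0,"dz":-0.001,"twist":0},{"dx":0,"dy":0,"dz":-0.001,"twist":0},{"dx":0,"dy":0,"dz":0,"twist":0},{"dx":0,"dy":0,"dz":0,"twist":0}]'
```

```text
t: 12.75
tcp_pos: [495.2, 89.0, 145.9]
tool_rot: [-180.0, 0.0, 6.3]
wrist_force: [0.9, -0.0, -2.3]
grip_width: 28.9
gripper_force: 60.8
t: 13.15
tcp_pos: [495.2, 89.1, 143.8]
tool_rot: [-180.0, 0.0, 6.3]
wrist_force: [0.0, -1.1, -2.6]
grip_width: 29.2
gripper_force: 60.8
```

```bash
python3 -m handwheel '[{"dx":0,"dy":0,"dz":-0.001,"twist":0},{"dx":0,"dy":0,"dz":-0.001,"twist":0},{"dx":0,"dy":0,"dz":-0.001,"twist":0},{"dx":0,"dy":0,"dz":0,"twist":0},{"dx":0,"dy":0,"dz":0,"twist":0}]';python3 -m handwheel '[{"dx":0,"dy":0,"dz":-0.001,"twist":0},{"dx":0,"dy":0,"dz":0,"twist":0},{"dx":0,"dy":0,"dz":0,"twist":0}]'
```

```text
t: 13.65
tcp_pos: [495.2, 89.1, 140.8]
tool_rot: [-180.0, 0.0, 6.3]
wrist_force: [-0.7, 0.6, -3.6]
grip_width: 29.8
gripper_force: 60.8
t: 13.95
tcp_pos: [495.4, 89.1, 140.1]
tool_rot: [180.0, -0.0, 6.3]
wrist_force: [0.1, 0.2, -2.4]
grip_width: 29.2
gripper_force: 61.0
```

```bash
python3 -m handwheel '[{"dx":0,"dy":0,"dz":-0.0006,"twist":0},{"dx":0,"dy":0,"dz":0,"twist":0},{"dx":0,"dy":0,"dz":0,"twist":0}]'; python3 -m handwheel '[{"dx":0,"dy":0,"dz":0,"twist":0},{"dx":0,"dy":0,"dz":0,"twist":0},{"dx":0,"dy":0,"dz":0,"twist":0},{"dx":0,"dy":0,"dz":0,"twist":0},{"dx":0,"dy":0,"dz":0,"twist":0}]' 0.65
```

```text
t: 14.25
tcp_pos: [495.5, 89.1, 140.0]
tool_rot: [180.0, -0.0, 6.4]
wrist_force: [-2.5, 0.3, 3.1]
grip_width: 29.3
gripper_force: 61.6
t: 14.75
tcp_pos: [495.3, 89.1, 139.3]
tool_rot: [180.0, -0.0, 6.3]
wrist_force: [-0.9, 0.9, 0.1]
grip_width: 55.6
gripper_force: 0.0
```

Floor contact came exactly 10 mm below the rail top, and the grip is released. Retreating up, then back out of the cameras' way.

```bash
python3 -m handwheel '[{"dx":0,"dy":0,"dz":0.01,"twist":0},{"dx":0,"dy":0,"dz":0.02,"twist":0},{"dx":0,"dy":0,"dz":0.03,"twist":0},{"dx":0,"dy":0,"dz":0.03,"twist":0},{"dx":0,"dy":0,"dz":0.03,"twist":0},{"dx":0,"dy":0,"dz":0.03,"twist":0},{"dx":0,"dy":-0.03,"dz":0,"twist":0},{"dx":0,"dy":-0.04,"dz":0,"twist":0}]'; python3 -m handwheel '[{"dx":0,"dy":-0.04,"dz":0,"twist":0},{"dx":-0.01,"dy":-0.04,"dz":0,"twist":0},{"dx":-0.01,"dy":-0.04,"dz":0,"twist":0},{"dx":-0.01,"dy":-0.04,"dz":0,"twist":0},{"dx":-0.01,"dy":-0.04,"dz":0,"twist":0},{"dx":0,"dy":-0.03,"dz":0,"twist":0},{"dx":0,"dy":0,"dz":0,"twist":0},{"dx":0,"dy":0,"dz":0,"twist":0}]'
python3 - <<'E'
from h import *
s=cam('scene');t=cam('top')
cv2.imwrite('pics/v8.png',np.hstack([cv2.resize(s['frame'][120:270,270:384],(400,527),interpolation=cv2.INTER_CUBIC),cv2.resize(t['frame'][130:280,250:364],(400,527),interpolation=cv2.INTER_CUBIC)]))
for q in('grip','lip'):
  for n in('scene','top'): print(n,q,[(np.round(d['position'],1).tolist(),round(d['p'],2)) for d in models.pinpoint(n,q)][:4])
print(proj(s,(495.2,89,155.5)),proj(t,(495.2,89,155.5)))
E
```

```text
t: 15.55
tcp_pos: [496.4, 19.5, 292.3]
tool_rot: [180.0, -0.3, 6.6]
wrist_force: [0.3, -0.1, -0.9]
grip_width: 55.3
gripper_force: 0.0
t: 16.35
tcp_pos: [455.1, -211.3, 289.8]
tool_rot: [-180.0, -0.0, 6.3]
wrist_force: [-0.2, 0.6, -0.7]
grip_width: 55.7
gripper_force: 0.0
scene grip [([231.4, 227.6], 0.97), ([320.9, 215.0], 0.9), ([168.0, 316.9], 0.57)]
top grip [([210.7, 303.6], 0.72), ([250.1, 412.8], 0.6)]
scene lip [([325.6, 219.2], 0.95), ([180.3, 317.8], 0.84), ([240.7, 229.3], 0.65)]
top lip [([252.2, 406.7], 0.91), ([210.2, 304.2], 0.84), ([180.3, 304.0], 0.29)]
[171.34186369 315.66199525] [210.68923116 304.93289014]
```

View pics/v8.png

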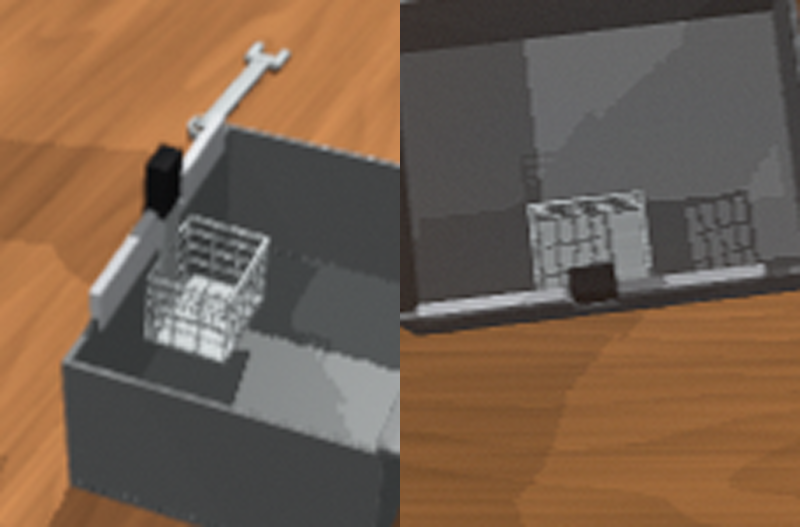

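The picture shows the basket hanging level inside the tub, with its grip at scene (171,316) and top (210,304), within 4 px of the predicted seated positions. The lip is down in the notch and the arm is clear.

```bash
python3 -c "
from workcell import ticket
print(ticket.sign_off())"
```

```text
the job is handed in; nothing more can be done
None
```

The steel basket was set down on the plain rail, slid along until it dropped into the notch, and handed in hanging there with its lip 10 mm down on the notch floor and the arm clear, after about 16.5 s and with no force reading above roughly 10 N; I steered clear of the spray can, wrench and cup but did not re-measure them afterwards.

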